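# Rock test of a base plate with a straightedge

## Task

Check the long three-land base plate for rocking: lay the straightedge flat and lengthwise along the middle of the plate, so that it crosses all three lands and is centred over the high middle one, and let go of it. Then press its plain end down onto the plate's end land, holding it there for a moment, and after that do the same with the end that has the hanging hole. Leave the straightedge lying on the plate and leave the base plates and everything else where they stand.

Things in the scene. Friction and masses are not known exactly. Their poses are not given: they have to be found in the camera images.
- straightedge: Straightedge: grey metal flat bar 240 x 28 x 14 mm, about 0.25 kg, lying flat on the bench. Origin: centre of its underside; z up, upper face at z = 14 mm; x along it towards the end with the hanging hole (10 mm across, 108 mm from the centre: press just inboard, about 90 mm out); -x is the plain end. Lift it at its middle, across the 28 mm width.
- base_plate: Long base plate, dark steel 260 x 90 x 12 mm, 2.4 kg, loose. Origin: centre of underside, x along it, z up. Three lighter grey lands cross it: end lands at x = 90 to 130 mm either side, tops at z = 16 mm; middle land x = -10 to 10 mm, top at z = 22 mm. A straightedge along x rests on the middle land, level or tipped, and rocks: a pressed end tips about 4 degrees until it meets its end land.
- short_plate: Bystander, not to be touched: a shorter base plate, 140 x 80 mm, 12 mm thick with only two lands (tops 16 mm high), 1.1 kg. Origin: centre of its underside, x along its length.
- terminal_box: Bystander, not to be touched: small black project box with grey lid and two binding posts, 55 x 75 x 57 mm. Origin: centre of its underside.

How it is judged:
By the outcome, as a careful person would: the job done as asked, in the order asked, and still so for the second after the job is handed in, with the robot touching nothing.
It also fails if it takes over 61 s, if anything falls off the work surface, if the arm or the gripper's body presses on something with over 40 N, if the wrist force passes 120 N, or if a joint passes its speed limit or range.

## Robot

A 6-joint arm with a two-finger parallel gripper is mounted at the origin on a cart in front of the work surface, level with it; the furniture and walls round the work are solid. World frame = base frame: x ahead of the robot, y to its left, z up, the work surface at z = 0. Lengths are in mm, angles in rad, forces in N, time in s.
With the tool pointing down it reaches from about 325 to 900 mm from the base axis. Payload 6.1 kg.
Tool frame: the origin (TCP) lies at the very end of the fingers, on their centre line; the grasp point (between the pads) lies 19 mm behind it; z points along the fingers, y is the line along which they close (so a half turn about z gives the same grasp; the last joint's range is limited). The gripper opens to 87 mm and grips with 3 to 60 N. Pads are 19 mm wide; open, the fingers measure 117 mm over their backs; the gripper's body (75 mm by 190 mm) begins 51 mm behind the grasp point.
Start: joints at [1.218, 0.22, 1.526, -0, 1.395, -0.126], TCP at [140.537, 608.987, 222.538] pointing down, gripper open.
Joint ranges: [-2.98, 2.98], [-0.91, 2.08], [0.09, 2.57], [-1.24, 4.39], [0.2, 2.65], [-2.68, 2.68]. Speed limits (rad/s): [2.57, 2.57, 3.01, 3.14, 3.14, 3.14].

## Interface

Orientations are given as a rotation vector (axis times angle).
In Python, from plant import status, viewer, ticket gives the robot as it stands. The module is installed in compiled form; this text tells all that it offers.
- The arm moves only by the shell command python3 -m inch 'ROWS' [FORCE]. ROWS is JSON, a list that holds one entry, the list of rows, each a list of 7 numbers: the opening, from -1 (shut) to 1 (fully open), so that 0 is half open, then the shift along the world's x, y, z in units of 25 mm (1.0 is 25 mm), then the turn, a rotation vector about the world's x, y, z in degrees. A call has 1 to 8 rows; each row is the pose to reach, as a shift and turn from the pose commanded when the call began; what a row does not reach only later rows make up. A row lasts 1/10 s, in which the tool goes at most 50 mm and 8.59 degrees, less where a joint would pass 70% of its speed; a pose out of reach is approached as far as the arm can. A call with a gripper value outside its range is refused whole. The fingers move at their own pace and stop on an object; FORCE is the grip in N (left out, the last holds). Time passes only in rows, so rows that repeat a pose let the fingers close. It gives the time, the measured TCP pose, the force, the opening and the grip force at its end, in the units of the state.
- status.get_obs(): the state, without advancing time (a new reading comes with each control period).
- viewer.snapshot(name): name is "scene" or "top" or "wrist"; returns a dict with "img" (400x640x3 uint8, red, green, blue), "camera_matrix" (3x3 intrinsics, pixels), "R" (3x3) and "t" (3): a world point X has camera coordinates R X + t; the wrist camera has in their place "hand_eye" (4x4, takes a point from camera to tool coordinates, whose origin is the TCP and whose axes are the flange's). Camera axes: x right, y down, z forward; pixel columns grow to the right and rows downward; lengths in mm; the calibration is good to about 2 mm. A picture is of the moment at which its call begins: read the wrist's pose just before it. There is no depth.
- ticket.hand_in(): hands the job in; it is judged then, once.
The state is a dict: "time": time; "joint_pos": joint angles; "qvel": joint speeds; "effort": joint torques, N m; "eef_pos": TCP position; "ee_rot": TCP orientation; "wrist_force": force on the tool from outside, world axes, zero at the start; "ft_torque": the same for the moment, N m; "finger_gap": opening from 0.0 (shut) to 1.0 (fully open); "grasp_force": force on a finger pad.
Only numpy, scipy, OpenCV 4.12 (cv2) and the standard library are available. Lean on these libraries where they do the work, as an engineer would, in place of code of your own. Each camera call takes 0.05 s, during which the arm holds its last target. There are 200 camera calls.

## Working session

There is one attempt and no reset: what is moved stays moved. The work goes in short steps, Python scripts to look and compute and a shell command to move; the robot and the scene stay as the last step left them, time stands still between calls to the robot, and variables do not carry over. Pictures are saved under pics/ and viewed, at most 10 in all, crops included, and the job is handed in when it is done.

```bash
mkdir -p pics
python3 - <<'E'
from plant import status, viewer
import cv2,pickle
o=status.get_obs();print(o)
for n in("top","scene"):
    s=viewer.snapshot(n);pickle.dump(s,open(n+".pkl","wb"));cv2.imwrite(f"pics/{n}0.png",s["img"][:,:,::-1])
    print(n,s["camera_matrix"],s["R"],s["t"])
E
```

```text
{'time': 0.0, 'joint_pos': array([ 1.21788357e+00,  2.21226265e-01,  1.52763963e+00, -3.77710415e-05,
        1.39466275e+00, -1.26111888e-01]), 'qvel': array([-0.00075012, -0.00082521, -0.00097377, -0.00105468,  0.00231912,
       -0.00109211]), 'effort': array([ 2.44168397e-03, -4.94614756e+01, -3.87380719e+01,  7.02670659e-02,
        5.73124678e-02, -1.29863893e-04]), 'eef_pos': array([140.34441162, 608.39830433, 221.42205842]), 'ee_rot': array([-3.55436481e-01, -3.12099374e+00,  2.96770548e-03]), 'wrist_force': array([ 0.12798249, -0.84677595, -0.4258457 ]), 'ft_torque': array([ 0.04719192, -0.01399506,  0.02896903]), 'grasp_force': 0.0, 'finger_gap': 0.9990901815096447}
top [[443.10744633   0.         314.8698484 ]
 [  0.         443.10744633 198.15143961]
 [  0.           0.           1.        ]] [[ 0.02888196 -0.99957931  0.00265267]
 [-0.99832503 -0.02897861 -0.05007369]
 [ 0.0501295  -0.001202   -0.998742  ]] [  62.81793486  600.64172034 1088.14980881]
scene [[476.79361954   0.         314.95573719]
 [  0.         476.79361954 200.00516997]
 [  0.           0.           1.        ]] [[ 0.84431507 -0.53538822  0.02217012]
 [-0.26082968 -0.44676971 -0.85578309]
 [ 0.46808112  0.71676794 -0.51685954]] [-456.10828616  223.71257661  836.95472067]
```

View pics/top0.png

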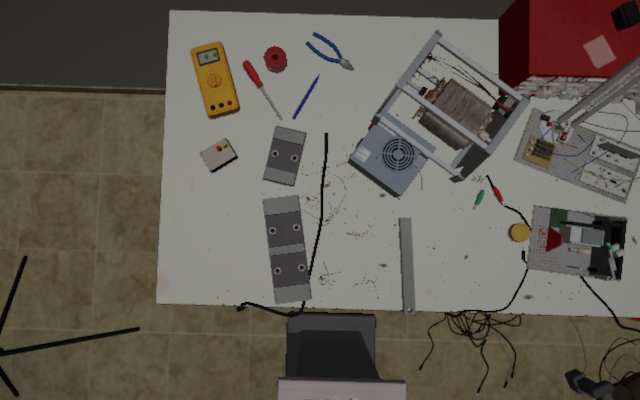

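View pics/scene0.png

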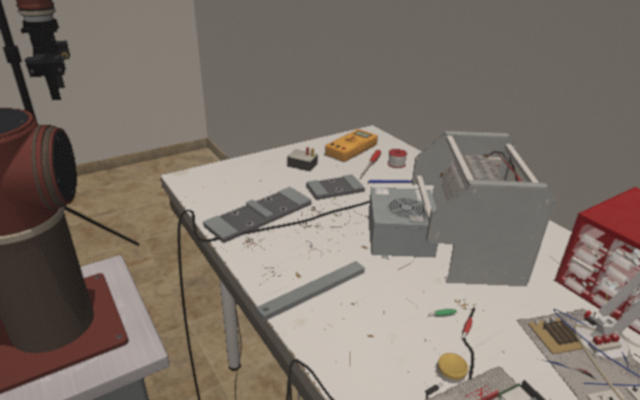

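The top view shows the long plate at about cols 264–311, rows 196–303. The bar is at cols 400–413, rows 218–313, with its hole at about (409,309) on the robot side. The short plate is at about (285,155) and the box at about (219,154).

```bash
cat > h.py <<'E'
import numpy as np,cv2
def ray(s,uv,z):
    K,R,t=(np.array(s[k],float) for k in("camera_matrix","R","t"))
    uv=np.atleast_2d(uv).astype(float)
    d=np.c_[uv,np.ones(len(uv))]@np.linalg.inv(K).T@R
    c=-R.T@t
    return c+d*((z-c[2])/d[:,2])[:,None]
E
python3 - <<'E'
import pickle;from h import *
s=pickle.load(open("top.pkl","rb"));im=s["img"]
hsv=cv2.cvtColor(im,cv2.COLOR_RGB2HSV);V=hsv[...,2]
print(V[260,395:420],V[230,255:310],V[196:310:4,285], V[300:320,407])
def rect(x0,x1,y0,y1,th,z,k):
    m=np.zeros_like(V);m[y0:y1,x0:x1]=(V[y0:y1,x0:x1]<th)*255
    m=cv2.morphologyEx(m,cv2.MORPH_OPEN,np.ones((k,k)))
    c=max(cv2.findContours(m,0,2)[0],key=cv2.contourArea)
    P=ray(s,c[:,0,:],z)[:,:2].astype(np.float32)
    r=cv2.minAreaRect(P);print(r,cv2.boundingRect(c));print(cv2.boxPoints(r).round(1).tolist())
rect(394,420,212,318,175,14,5)
rect(255,318,190,310,150,14,9)
rect(258,312,120,188,150,14,9)
a=cv2.resize(im[190:320,240:430],None,fx=4,fy=4,interpolation=2);cv2.imwrite("pics/c1.png",a[:,:,::-1])
E
```

```text
[144 144 144 144 136  97  58  84  94  95  96  96  95  94  93  94  94  94
 129 144 144 144 144 144 144] [145 145 144 145 144 144 145 145 145 145 145 106  61  77 106  79  27  26
  26  75  92  76  63  63  62  61  62  64  64  63  62  65  65  64  62  63
  63  62  74  97 105 104 118 103  71  63  64  67 126 145 145 144 145 145
 145] [120  99 101 101  94  64  65  64  64  64  64  63  57  95  98  63  62  61
  61  60  60  62  61  99  99  99  99 143  94] [ 93  94  93  92  92  92  91  92  92 102 105  80  88  92  91  92  96  96
  95  94]
((441.6607666015625, -151.38037109375), (258.7655944824219, 62.2603874206543), 1.142471432685852) (394, 212, 26, 106)
[[311.70001220703125, -122.80000305175781], [312.8999938964844, -185.10000610351562], [571.5999755859375, -179.89999389648438], [570.4000244140625, -117.69999694824219]]
((470.2281494140625, 148.5078125), (293.4786376953125, 154.5734405517578), 1.6412572860717773) (255, 190, 63, 120)
[[321.29998779296875, 221.60000610351562], [325.79998779296875, 67.0], [619.0999755859375, 75.5], [614.7000122070312, 230.0]]
((708.6098022460938, 159.65927124023438), (168.8522491455078, 133.18849182128906), 1.6897950172424316) (258, 120, 54, 68)
[[622.2999877929688, 223.6999969482422], [626.2000122070312, 90.5999984741211], [795.0, 95.5999984741211], [791.0, 228.6999969482422]]
```

View pics/c1.png

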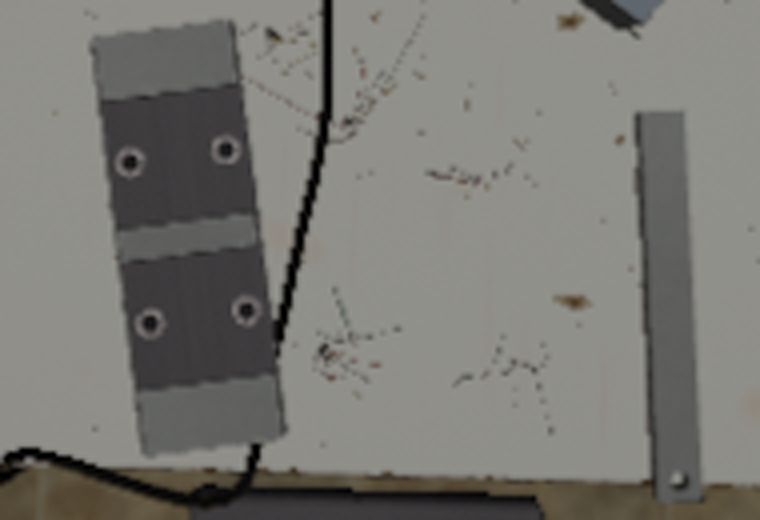

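The crop (4x, offset (240,190)) shows the plate corners and lands clearly. The bar's hole end overhangs the front edge slightly, with the hole at about (409.5,309.7) px.

Run:
```python
import pickle;from h import *
s=pickle.load(open("top.pkl","rb"));im=s["img"]
V=cv2.cvtColor(im,cv2.COLOR_RGB2HSV)[...,2]
# bar: edges per row (top face)
rows=[];
for y in range(222,300):
    x=np.arange(396,420);m=(V[y,396:420]>78)&(V[y,396:420]<118)
    rows.append((np.median(x[m]),y))
P=ray(s,rows,14)[:,:2];vx,vy,x0,y0=cv2.fitLine(P.astype(np.float32),cv2.DIST_HUBER,0,.01,.01).ravel()
yaw=np.degrees(np.arctan2(vy,vx));print("bar yaw",yaw)
far=ray(s,(240+661/4,190+112/4),14)[0];near=ray(s,(240+680/4,190+501/4),14)[0];hole=ray(s,(240+679/4,190+479/4),14)[0]
print("bar far/near/hole",far,near,hole,np.linalg.norm(far-near),"centre",(far+near)/2, "from hole", hole[:2]+108*(far-hole)[:2]/np.linalg.norm(far-hole))
# plate corners (crop px) : end lands at z16
c=np.array([[91,39],[234,20],[287,434],[147,456]])/4+[240,190]
W=ray(s,c,16);print(W.round(1),np.linalg.norm(W-np.roll(W,-1,0),axis=1));print("plate c",W.mean(0))
m=np.array([[117,233],[255,213],[258,244],[121,262]])/4+[240,190]
M=ray(s,m,22);print(M.round(1),"mid land c",M.mean(0))
d=(W[0]+W[1]-W[2]-W[3])/2;print("plate yaw",np.degrees(np.arctan2(d[1],d[0])))
# screws check
```

```text
bar yaw 3.9178457
bar far/near/hole [ 555.72952387 -145.97060065   14.        ] [ 317.05142233 -162.12166505   14.        ] [ 330.41312396 -161.26347547   14.        ] 239.22393909227378 centre [ 436.3904731  -154.04613285   14.        ] from hole [ 438.1652168  -153.95002972]
[[590.8 209.6  16. ]
 [605.2 121.1  16. ]
 [351.3  80.7  16. ]
 [335.5 166.3  16. ]] [ 89.62726085 257.06521563  87.0232784  258.93117123]
plate c [470.69448658 144.42326341  16.        ]
[[471.7 188.8  22. ]
 [486.3 104.3  22. ]
 [467.4 101.9  22. ]
 [454.  185.7  22. ]] mid land c [469.86515131 145.17568868  22.        ]
plate yaw 9.334524028521692
```

```bash
python3 -m inch '[[[1,10,-14,0,0,0,9],[1,10,-14,0,0,0,17],[1,10,-14,0,0,0,17],[1,10,-14,0,0,0,17],[1,10,-14,0,0,0,17],[1,10,-14,0,0,0,17],[1,10,-14,0,0,0,17],[1,10,-14,0,0,0,17]]]'
python3 -m inch '[[[1,1.8,-16.4,0,0,0,0],[1,1.8,-16.4,0,0,0,0],[1,1.8,-16.4,0,0,0,0],[1,1.8,-16.4,0,0,0,0],[1,1.8,-16.4,0,0,0,0],[1,1.8,-16.4,0,0,0,0],[1,1.8,-16.4,0,0,0,0],[1,1.8,-16.4,0,0,0,0]]]'
```

```text
time: 0.9
eef_pos: [373.1, 282.4, 222.3]
ee_rot: [-0.11, 3.14, 0.0]
wrist_force: [0.8, 0.0, 0.4]
finger_gap: 0.996
grasp_force: 0.0
time: 1.7
eef_pos: [415.8, -115.4, 222.5]
ee_rot: [-0.109, 3.139, 0.0]
wrist_force: [1.8, 0.4, 0.7]
finger_gap: 0.999
grasp_force: 0.0
```

```bash
python3 -m inch '[[[1,0.8,-1.5,-2.8,0,0,0],[1,0.8,-1.5,-2.8,0,0,0],[1,0.8,-1.5,-2.8,0,0,0],[1,0.8,-1.5,-2.8,0,0,0]]]'
cat >> h.py <<'E'
from scipy.spatial.transform import Rotation as Ro
def wrist(name):
    from plant import status,viewer
    o=status.get_obs();s=viewer.snapshot("wrist")
    T=np.eye(4);T[:3,:3]=Ro.from_rotvec(o["ee_rot"]).as_matrix();T[:3,3]=o["eef_pos"]
    C=np.linalg.inv(T@np.array(s["hand_eye"]));s["R"]=C[:3,:3];s["t"]=C[:3,3]
    cv2.imwrite(f"pics/{name}.png",s["img"][:,:,::-1]);import pickle;pickle.dump(s,open(name+".pkl","wb"))
    print(o["eef_pos"],o["ee_rot"],o["wrist_force"]);return s
E
python3 -c "
from h import *
s=wrist('w1')
X=np.array([[437,-154,14],[330.4,-161.3,14],[437,-154,0]]);c=X@s['R'].T+s['t'];p=c@s['camera_matrix'].T;print(p[:,:2]/p[:,2:])"
```

```text
time: 2.1
eef_pos: [435.4, -150.4, 152.2]
ee_rot: [0.109, -3.138, -0.002]
wrist_force: [0.2, -0.0, 0.1]
finger_gap: 1.0
grasp_force: 0.0
[ 435.44173332 -150.42947753  152.18694163] [ 1.08614361e-01 -3.13766279e+00 -2.38591908e-03] [ 0.17812678 -0.01437429  0.06570397]
[[312.36927977 185.59424144]
 [312.09520011  80.35553531]
 [312.49897448 182.79771009]]
```

View pics/w1.png

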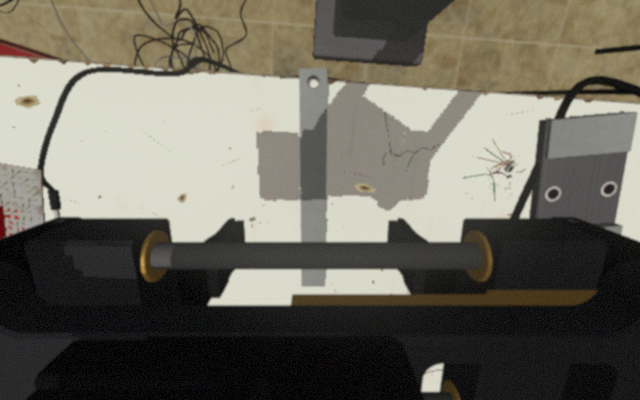

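The wrist view shows the bar's hole at (313,82), its plain end at about (314,286), and the fingers straddling it. This matches the prediction of (312,80).

```bash
python3 -c "
from h import *;import pickle
s=pickle.load(open('w1.pkl','rb'))
P=ray(s,[[313,82],[314,286],[313.5,68]],14);print(P);d=(P[1]-P[0])[:2];d/=np.linalg.norm(d);print('centre via hole',P[0,:2]+108*d,'mid',(P[1]+P[2])/2,np.degrees(np.arctan2(d[1],d[0])))"
python3 -m inch '[[[1,0.1,-0.12,-4,0,0,0],[1,0.1,-0.12,-4,0,0,0],[1,0.1,-0.12,-5,0,0,0],[1,0.1,-0.12,-5,0,0,0],[1,0.1,-0.12,-5,0,0,0]]]' 30
```

```text
[[ 331.86173002 -160.3056196    14.        ]
 [ 559.37152598 -143.98463934   14.        ]
 [ 318.98944382 -160.67068365   14.        ]]
centre via hole [ 439.58489965 -152.57783049] mid [ 439.1804849 -152.3276615   14.       ] 4.103225913398021
time: 2.65
eef_pos: [439.9, -153.8, 29.5]
ee_rot: [-0.112, 3.138, -0.002]
wrist_force: [-0.6, -0.6, 0.3]
finger_gap: 0.997
grasp_force: 0.0
```

```bash
python3 -m inch '[[[1,-0.04,0.02,-0.8,0,0,0],[1,-0.04,0.02,-1.07,0,0,0],[1,-0.04,0.02,-1.07,0,0,0]]]'
python3 -m inch '[[[-1,0,0,0,0,0,0],[-1,0,0,0,0,0,0],[-1,0,0,0,0,0,0],[-1,0,0,0,0,0,0],[-1,0,0,0,0,0,0],[-1,0,0,0,0,0,0],[-1,0,0,0,0,0,0],[-1,0,0,0,0,0,0]]]' 30
```

```text
time: 2.95
eef_pos: [438.4, -153.5, 2.0]
ee_rot: [-0.11, 3.138, -0.001]
wrist_force: [-0.4, -0.4, -0.4]
finger_gap: 1.002
grasp_force: 0.0
time: 3.75
eef_pos: [437.6, -153.4, 0.7]
ee_rot: [0.11, -3.14, -0.0]
wrist_force: [-0.5, 0.2, 0.0]
finger_gap: 0.354
grasp_force: 0.0
```

```bash
python3 -m inch '[[[-1,0,0,0.04,0,0,0],[-1,0,0,0.04,0,0,0],[-1,0,0,0.04,0,0,0],[-1,0,0,0.04,0,0,0]]]' 30
python3 -m inch '[[[-1,0,0,1,0,0,0],[-1,0,0,2,0,0,0],[-1,0,0,3,0,0,0],[-1,0,0,4,0,0,0],[-1,0,0,4,0,0,0]]]'
```

```text
time: 4.15
eef_pos: [437.4, -153.2, 1.6]
ee_rot: [0.11, -3.139, -0.0]
wrist_force: [0.8, -0.3, -2.3]
finger_gap: 0.319
grasp_force: 30.0
time: 4.65
eef_pos: [440.3, -154.8, 105.3]
ee_rot: [-0.11, 3.133, -0.006]
wrist_force: [0.0, -0.4, -1.3]
finger_gap: 0.32
grasp_force: 30.0
```

```bash
python3 -m inch '[[[-1,1.3,11.9,0,0,0,2],[-1,1.3,11.9,0,0,0,4],[-1,1.3,11.9,0,0,0,5.4],[-1,1.3,11.9,0,0,0,5.4],[-1,1.3,11.9,0,0,0,5.4],[-1,1.3,11.9,0,0,0,5.4],[-1,1.3,11.9,0,0,0,5.4],[-1,1.3,11.9,0,0,0,5.4]]]'
python3 -m inch '[[[-1,0,0,0,0,0,0],[-1,0,0,0,0,0,0],[-1,0,0,0,0,0,0]]]'
python3 -c "
from h import *
s=wrist('w2')
X=np.array([[470.5,144.5,22]]);c=X@s['R'].T+s['t'];p=c@s['camera_matrix'].T;print(p[:,:2]/p[:,2:])"
```

```text
time: 5.45
eef_pos: [468.9, 145.2, 100.0]
ee_rot: [0.263, -3.128, 0.001]
wrist_force: [0.4, 0.2, -2.4]
finger_gap: 0.314
grasp_force: 30.0
time: 5.75
eef_pos: [470.2, 142.8, 101.5]
ee_rot: [0.254, -3.131, 0.0]
wrist_force: [-0.2, -0.8, -2.5]
finger_gap: 0.318
grasp_force: 30.0
[470.16170667 142.83676272 101.5256131 ] [ 2.53964540e-01 -3.13094605e+00  2.30837030e-04] [-0.2114081  -0.75487738 -2.51522949]
[[317.77837085 199.67950425]]
```

View pics/w2.png

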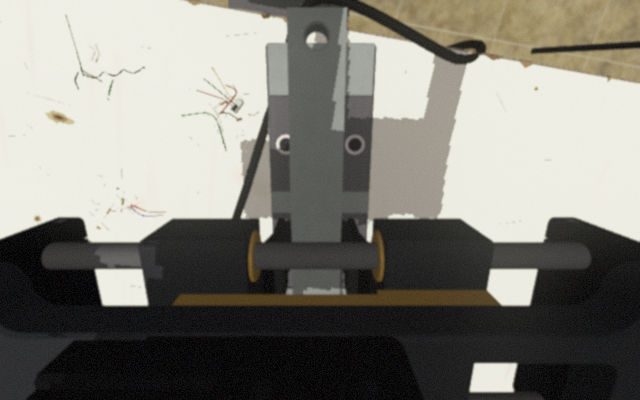

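The wrist view shows the bar held over the plate. The hole is at (316.5,38), the near end land has edges at x=267–375, y=43–95, and the middle land spans y≈192–215 (x≈273–368).

```bash
python3 -c "
from h import *;import pickle
s=pickle.load(open('w2.pkl','rb'))
V=cv2.cvtColor(s['img'],cv2.COLOR_RGB2GRAY).astype(int)
print(V[150:225:1,278].tolist());print(V[36:110:2,276].tolist())
for y in (60,80,120,170,205): print(y,V[y,260:384:2].tolist())
h=ray(s,[[316.5,38]],114)[0];print('hole',h)
o=np.array([470.16,142.84]);d=(o-h[:2]);print(np.linalg.norm(d),np.degrees(np.arctan2(d[1],d[0])))
A=ray(s,[[267,43],[375,43],[270,95],[374,95]],16);B=ray(s,[[272,192],[369,192],[272,215],[369,215]],22);print(A.round(1),B.round(1),'midc',B.mean(0))
"
```

```text
[111, 87, 82, 68, 71, 66, 69, 70, 72, 69, 71, 67, 66, 69, 67, 68, 72, 68, 71, 64, 67, 69, 65, 68, 66, 65, 59, 62, 68, 65, 64, 69, 68, 67, 65, 66, 68, 62, 65, 68, 71, 80, 89, 91, 95, 94, 93, 92, 93, 93, 91, 92, 91, 92, 91, 91, 89, 87, 91, 91, 92, 88, 82, 70, 62, 64, 64, 63, 54, 46, 45, 41, 35, 33, 27]
[234, 236, 235, 212, 158, 157, 160, 161, 162, 161, 160, 162, 163, 164, 163, 161, 160, 162, 160, 163, 163, 164, 165, 168, 166, 166, 165, 164, 161, 149, 103, 106, 107, 107, 107, 106, 105]
60 [237, 238, 231, 154, 147, 162, 160, 164, 163, 161, 160, 160, 160, 153, 114, 98, 100, 100, 100, 96, 99, 98, 94, 97, 99, 99, 93, 99, 95, 91, 93, 98, 96, 97, 99, 90, 97, 95, 97, 108, 148, 158, 150, 112, 111, 146, 164, 165, 165, 165, 165, 167, 163, 167, 162, 163, 162, 124, 210, 236, 235, 235]
80 [236, 237, 236, 190, 140, 162, 161, 164, 165, 161, 162, 161, 162, 162, 126, 99, 97, 99, 98, 97, 96, 98, 95, 97, 101, 94, 94, 95, 99, 95, 97, 96, 99, 95, 98, 96, 97, 97, 139, 152, 155, 158, 147, 102, 116, 158, 163, 162, 163, 162, 163, 164, 163, 166, 165, 166, 146, 148, 233, 237, 235, 237]
120 [236, 171, 60, 57, 88, 
[... 381 characters left out ...]
88, 92, 93, 91, 89, 89, 86, 89, 90, 93, 92, 82, 62, 62, 68, 64, 61, 58, 62, 61, 59, 67, 70, 65, 62, 127, 154, 151, 152, 153, 151, 154]
205 [151, 155, 152, 153, 152, 141, 97, 91, 95, 91, 94, 91, 91, 90, 89, 90, 93, 93, 91, 92, 88, 87, 92, 86, 89, 91, 93, 92, 92, 90, 88, 89, 84, 93, 93, 91, 93, 89, 90, 89, 91, 87, 91, 89, 90, 85, 88, 90, 88, 89, 90, 92, 92, 92, 113, 149, 152, 150, 152, 148, 151, 153]
hole [365.47913637 126.01151739 114.        ]
106.02490762196155 9.132722798340838
[[351.4  84.2  16. ]
 [337.7 168.6  16. ]
 [389.8  91.2  16. ]
 [376.  176.   16. ]] [[470.1 103.7  22. ]
 [456.3 187.7  22. ]
 [491.2 106.3  22. ]
 [477.2 192.1  22. ]] midc [473.70073518 147.46844407  22.        ]
```

```bash
python3 -m inch '[[[-1,0,0.12,-1.2,0,0,0],[-1,0,0.12,-2.2,0,0,0],[-1,0,0.12,-2.7,0,0,0],[-1,0,0.12,-2.7,0,0,0],[-1,0,0.12,-2.7,0,0,0],[-1,0,0.12,-2.7,0,0,0]]]'
python3 -c "
from h import *
s=wrist('w3')"
```

```text
time: 6.4
eef_pos: [471.5, 147.1, 35.7]
ee_rot: [-0.257, 3.128, 0.0]
wrist_force: [0.1, 0.3, -1.9]
finger_gap: 0.323
grasp_force: 30.0
[471.51796527 147.14857325  35.72170022] [-2.56964423e-01  3.12849687e+00  2.22536123e-04] [ 0.0580046   0.29814268 -1.86136544]
```

View pics/w3.png

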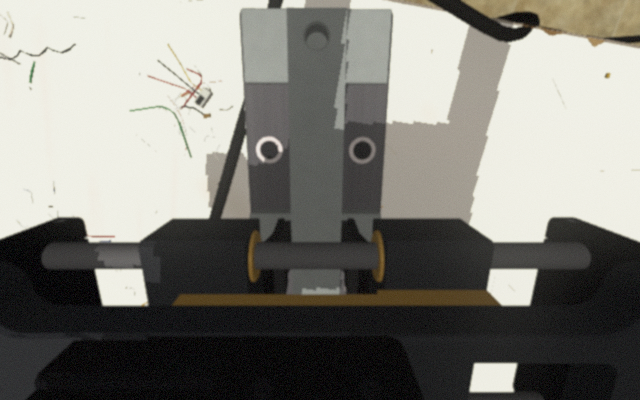

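The bar is now close above the plate. The end land spans x=242–391 with its outer edge at row 10 and inner edge at row 82. The middle land's near edge is at row 212 and the hole is at (316.5,37).

```bash
python3 -c "
from h import *;import pickle
s=pickle.load(open('w3.pkl','rb'))
V=cv2.cvtColor(s['img'],cv2.COLOR_RGB2GRAY).astype(int)
def edges(y,a,b):
    g=np.diff(V[y-1:y+2,a:b].mean(0));return a+.5+np.argmax(abs(g))
for y in (20,40,60,): print(y,edges(y,232,256),edges(y,380,400),edges(y,280,296),edges(y,336,356))
f=lambda z,p:ray(s,p,z)[:,:2]
zt=35.7-1.6+14
def loc(z,p):
    u=np.array([np.cos(np.radians(9.3)),np.sin(np.radians(9.3))]);n=np.array([-u[1],u[0]])
    q=f(z,p)-[471.5,147.1];return np.c_[q@u,q@n].round(1).tolist()
print('bar hole',loc(zt,[[316.5,37]]), 'edges',loc(zt,[[edges(y,280,296),y] for y in (30,60,100,160)]),loc(zt,[[edges(y,336,352),y] for y in (100,130,160,190)]))
print('plate L',loc(16,[[edges(y,232,256),y] for y in (20,40,60,75)]),'R',loc(16,[[edges(y,380,400),y] for y in (20,40,60,75)]))
r=lambda x,a,b:a+.5+np.argmax(abs(np.diff(V[a:b,x-1:x+2].mean(1))))
print('outer',loc(16,[[x,r(x,2,20)] for x in (255,270,360,380)]),'inner',loc(16,[[x,r(x,75,92)] for x in (255,270,360,380)]),'mid',loc(22,[[x,r(x,205,218)] for x in (258,270,355,370)]))
"
```

```text
20 239.5 392.5 286.5 348.5
40 240.5 391.5 287.5 340.5
60 241.5 389.5 287.5 341.5
bar hole [[-106.4, 0.1]] edges [[-109.4, -14.1], [-96.3, -13.9], [-77.8, -13.9], [-47.6, -14.6]] [[-77.8, 13.8], [-63.1, 14.1], [-47.6, 14.0], [-31.2, 13.9]]
plate L [[-123.0, -43.8], [-112.7, -43.9], [-102.0, -44.0], [-93.8, -43.9]] R [[-123.1, 43.5], [-112.8, 43.6], [-102.1, 43.2], [-93.9, 43.2]]
outer [[-129.4, -34.6], [-129.4, -26.1], [-128.9, 24.7], [-128.9, 36.0]] inner [[-90.2, -36.7], [-89.6, -27.7], [-89.7, 26.3], [-89.7, 38.3]] mid [[-9.4, -37.8], [-9.4, -29.9], [-8.8, 25.5], [-8.8, 35.3]]
```

```bash
python3 -m inch '[[[-1,-0.04,-0.01,-0.15,0,0,0],[-1,-0.04,-0.01,-0.3,0,0,0],[-1,-0.04,-0.01,-0.4,0,0,0],[-1,-0.04,-0.01,-0.44,0,0,0],[-1,-0.04,-0.01,-0.44,0,0,0]]]'
```

```text
time: 6.95
eef_pos: [469.0, 146.9, 23.1]
ee_rot: [0.258, -3.131, 0.0]
wrist_force: [1.1, -0.3, -3.0]
finger_gap: 0.321
grasp_force: 30.0
```

```bash
python3 -m inch '[[[-1,0,0,-0.02,0,0,0],[-1,0,0,-0.02,0,0,0],[-1,0,0,-0.02,0,0,0]]]'; python3 -m inch '[[[-1,0,0,-0.02,0,0,0],[-1,0,0,-0.02,0,0,0],[-1,0,0,-0.02,0,0,0]]]'
```

```text
time: 7.25
eef_pos: [469.3, 146.9, 22.9]
ee_rot: [-0.258, 3.131, 0.0]
wrist_force: [-0.6, -0.9, -0.2]
finger_gap: 0.313
grasp_force: 30.0
time: 7.55
eef_pos: [469.3, 146.9, 22.9]
ee_rot: [-0.258, 3.131, -0.0]
wrist_force: [-3.0, -0.5, 4.7]
finger_gap: 0.318
grasp_force: 30.0
```

```bash
python3 -m inch '[[[0,0,0,0.02,0,0,0],[0,0,0,0.02,0,0,0],[0,0,0,0.02,0,0,0],[0,0,0,0.02,0,0,0],[0,0,0,0.02,0,0,0]]]'; python3 -m inch '[[[0,0,0,0.5,0,0,0],[0,0,0,1.5,0,0,0],[0,0,0,3,0,0,0],[0,0,0,5,0,0,0],[0,0,0,6,0,0,0],[0,0,0,6,0,0,0]]]'
python3 -c "
from h import *
s=wrist('w4')"
```

```text
time: 8.05
eef_pos: [469.2, 146.8, 22.7]
ee_rot: [-0.258, 3.131, -0.0]
wrist_force: [0.5, -0.0, -0.3]
finger_gap: 0.493
grasp_force: 0.0
time: 8.65
eef_pos: [472.6, 147.4, 179.0]
ee_rot: [-0.257, 3.121, 0.001]
wrist_force: [0.7, 0.1, -0.3]
finger_gap: 0.501
grasp_force: 0.0
[472.56257955 147.40661826 178.95824807] [-2.56904014e-01  3.12081145e+00  9.96018534e-04] [ 0.66470754  0.12572644 -0.32543815]
```

View pics/w4.png

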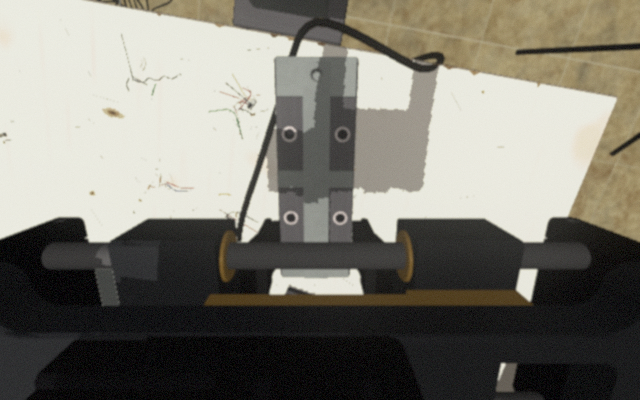

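The bar lies centred along the plate, with its hole at (316,75) on the near end land. Next I press the plain end.

```bash
python3 -m inch '[[[-1,2,0.33,0,0,0,0],[-1,4.05,0.66,0,0,0,0],[-1,4.05,0.66,0,0,0,0],[-1,4.05,0.66,0,0,0,0],[-1,4.05,0.66,-2,0,0,0],[-1,4.05,0.66,-4,0,0,0],[-1,4.05,0.66,-5,0,0,0],[-1,4.05,0.66,-5,0,0,0]]]'; python3 -m inch '[[[-1,0,0,0,0,0,0],[-1,0,0,0,0,0,0],[-1,0,0,0,0,0,0]]]'
```

```text
time: 9.5
eef_pos: [564.6, 162.6, 42.9]
ee_rot: [0.257, -3.121, 0.001]
wrist_force: [-1.2, 0.5, -0.1]
finger_gap: 0.007
grasp_force: 0.0
time: 9.8
eef_pos: [572.2, 163.7, 50.6]
ee_rot: [-0.257, 3.126, 0.0]
wrist_force: [-1.2, -0.4, 0.7]
finger_gap: 0.002
grasp_force: 0.0
```

```bash
python3 -m inch '[[[-1,0,0,-0.2,0,0,0],[-1,0,0,-0.4,0,0,0],[-1,0,0,-0.5,0,0,0],[-1,0,0,-0.55,0,0,0],[-1,0,0,-0.6,0,0,0],[-1,0,0,-0.65,0,0,0],[-1,0,0,-0.68,0,0,0],[-1,0,0,-0.68,0,0,0]]]'
```

```text
time: 10.6
eef_pos: [570.4, 163.4, 31.7]
ee_rot: [0.258, -3.131, 0.0]
wrist_force: [-4.2, -0.2, 7.2]
finger_gap: 0.005
grasp_force: 3.4
```

```bash
python3 -m inch '[[[-1,0,0,-0.04,0,0,0],[-1,0,0,-0.06,0,0,0],[-1,0,0,-0.08,0,0,0],[-1,0,0,-0.08,0,0,0]]]'
```

```text
time: 11.0
eef_pos: [570.5, 163.4, 31.4]
ee_rot: [0.258, -3.13, 0.0]
wrist_force: [-9.0, -1.3, 19.4]
finger_gap: 0.006
grasp_force: 9.4
```

```bash
python3 -m inch '[[[-1,-0.03,0,0,0,0,0],[-1,-0.03,0,0,0,0,0],[-1,-0.03,0,0,0,0,0],[-1,-0.03,0,0,0,0,0],[-1,-0.03,0,0,0,0,0],[-1,-0.03,0,0,0,0,0],[-1,-0.03,0,0,0,0,0],[-1,-0.03,0,0,0,0,0]]]';python3 -m inch '[[[-1,0,0,0,0,0,0],[-1,0,0,0,0,0,0],[-1,0,0,0,0,0,0],[-1,0,0,0,0,0,0],[-1,0,0,0,0,0,0]]]'
python3 -m inch '[[[-1,0,0,0.1,0,0,0],[-1,0,0,0.4,0,0,0],[-1,0,0,1.2,0,0,0],[-1,0,0,2.5,0,0,0],[-1,0,0,4.5,0,0,0],[-1,0,0,6,0,0,0],[-1,0,0,6,0,0,0]]]'
python3 -c "
from h import *
s=wrist('w5')"
```

```text
time: 11.8
eef_pos: [570.4, 163.4, 31.4]
ee_rot: [-0.258, 3.13, -0.0]
wrist_force: [-7.3, -1.5, 16.8]
finger_gap: 0.004
grasp_force: 8.4
time: 12.3
eef_pos: [570.5, 163.4, 31.5]
ee_rot: [-0.258, 3.13, -0.0]
wrist_force: [-7.2, -3.0, 16.4]
finger_gap: 0.003
grasp_force: 8.4
time: 13.0
eef_pos: [573.9, 164.0, 186.5]
ee_rot: [-0.257, 3.119, 0.001]
wrist_force: [1.6, -0.2, 0.4]
finger_gap: 0.007
grasp_force: 0.0
[573.86960618 164.03255605 186.46845208] [-2.56771690e-01  3.11878081e+00  1.22178885e-03] [ 1.59289509 -0.24882055  0.43883955]
```

View pics/w5.png

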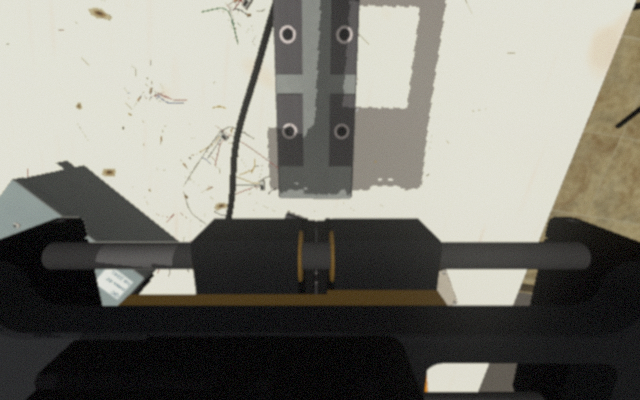

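The bar is still on the plate centreline (cols 303–327, plate 278–353, far end at row 197). Next I go to the hole end.

```bash
python3 -m inch '[[[-1,-7.8,-1.28,0,0,0,0],[-1,-7.8,-1.28,0,0,0,0],[-1,-7.8,-1.28,0,0,0,0],[-1,-7.8,-1.28,0,0,0,0],[-1,-7.8,-1.28,0,0,0,0],[-1,-7.8,-1.28,0,0,0,0],[-1,-7.8,-1.28,0,0,0,0]]]'
python3 -c "
from h import *
from plant import viewer
s=wrist('w6')
t=viewer.snapshot('top');import pickle;pickle.dump(t,open('t2.pkl','wb'))
a=cv2.resize(t['img'][185:320,235:335],None,fx=4,fy=4,interpolation=2);b=cv2.resize(s['img'],(400,250));cv2.imwrite('pics/c6.png',np.hstack([a,cv2.copyMakeBorder(b,0,a.shape[0]-250,0,0,0)])[:,:,::-1])"
```

```text
time: 13.75
eef_pos: [375.5, 131.4, 178.8]
ee_rot: [-0.257, 3.13, -0.0]
wrist_force: [0.8, 0.1, 0.8]
finger_gap: 0.005
grasp_force: 0.0
[375.5295734  131.42149646 178.80104836] [-2.57339565e-01  3.13049809e+00 -6.09251093e-06] [0.83543355 0.0975713  0.78046951]
```

View pics/c6.png

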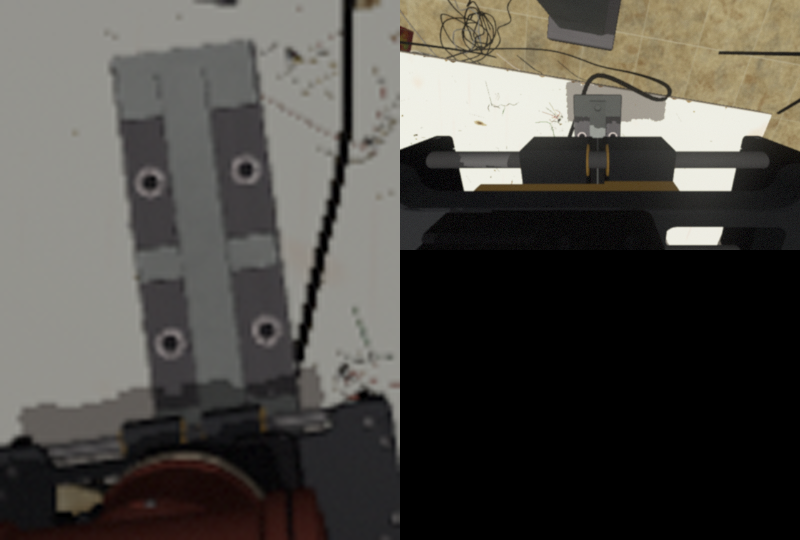

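The top crop shows the bar straight and centred on the plate. Next I press just inboard of the hole.

```bash
python3 -m inch '[[[-1,0.1,0.02,-1.5,0,0,0],[-1,0.1,0.02,-3,0,0,0],[-1,0.1,0.02,-4.2,0,0,0],[-1,0.1,0.02,-5,0,0,0],[-1,0.1,0.02,-5,0,0,0],[-1,0.1,0.02,-5,0,0,0],[-1,0.1,0.02,-5,0,0,0]]]'
```

```text
time: 14.55
eef_pos: [378.7, 132.1, 55.0]
ee_rot: [-0.257, 3.129, 0.0]
wrist_force: [0.3, 0.1, -0.1]
finger_gap: 0.004
grasp_force: 0.0
```

```bash
python3 -m inch '[[[-1,0,0,-0.3,0,0,0],[-1,0,0,-0.5,0,0,0],[-1,0,0,-0.65,0,0,0],[-1,0,0,-0.72,0,0,0],[-1,0,0,-0.79,0,0,0],[-1,0,0,-0.84,0,0,0],[-1,0,0,-0.88,0,0,0],[-1,0,0,-0.88,0,0,0]]]'
```

```text
time: 15.35
eef_pos: [377.2, 131.9, 32.0]
ee_rot: [0.258, -3.131, 0.0]
wrist_force: [-1.2, 0.1, 3.1]
finger_gap: 0.003
grasp_force: 1.6
```

```bash
python3 -m inch '[[[-1,0,0,-0.02,0,0,0],[-1,0,0,-0.04,0,0,0],[-1,0,0,-0.04,0,0,0]]]'
```

```text
time: 15.65
eef_pos: [377.3, 131.9, 31.8]
ee_rot: [0.258, -3.13, 0.0]
wrist_force: [-6.6, -0.7, 13.5]
finger_gap: 0.003
grasp_force: 6.9
```

Firm contact on the land at the same height as the other end, so I hold, then retreat.

```bash
python3 -m inch '[[[-1,0,0,-0.02,0,0,0],[-1,0,0,-0.02,0,0,0],[-1,0,0,-0.02,0,0,0],[-1,0,0,-0.02,0,0,0],[-1,0,0,-0.02,0,0,0],[-1,0,0,-0.02,0,0,0],[-1,0,0,-0.02,0,0,0],[-1,0,0,-0.02,0,0,0]]]';python3 -m inch '[[[-1,0,0,0,0,0,0],[-1,0,0,0,0,0,0],[-1,0,0,0,0,0,0],[-1,0,0,0,0,0,0],[-1,0,0,0,0,0,0]]]'
python3 -m inch '[[[-1,0,0,0.1,0,0,0],[-1,0,0,0.4,0,0,0],[-1,0,0,1.2,0,0,0],[-1,0,0,2.5,0,0,0],[-1,0,0,4.5,0,0,0],[-1,0,0,6,0,0,0],[-1,0,0,6,0,0,0]]]'
python3 -m inch '[[[-1,2,-12,0,0,0,0],[-1,2,-12,0,0,0,0],[-1,2,-12,0,0,0,0],[-1,2,-12,0,0,0,0],[-1,2,-12,0,0,0,0],[-1,2,-12,0,0,0,0],[-1,2,-12,0,0,0,0],[-1,2,-12,0,0,0,0]]]'
python3 -m inch '[[[-1,0,0,0,0,0,0],[-1,0,0,0,0,0,0],[-1,0,0,0,0,0,0],[-1,0,0,0,0,0,0],[-1,0,0,0,0,0,0]]]'
python3 -c "
from h import *
from plant import viewer
t=viewer.snapshot('top')
a=cv2.resize(t['img'][110:320,190:400],None,fx=2.7,fy=2.7,interpolation=2);cv2.imwrite('pics/c7.png',a[:,:,::-1])"
```

```text
time: 16.45
eef_pos: [377.3, 131.9, 31.7]
ee_rot: [0.258, -3.13, 0.0]
wrist_force: [-8.0, -1.3, 18.3]
finger_gap: 0.011
grasp_force: 9.5
time: 16.95
eef_pos: [377.3, 131.9, 31.7]
ee_rot: [0.258, -3.13, 0.0]
wrist_force: [-8.7, -0.5, 18.6]
finger_gap: 0.0
grasp_force: 9.5
time: 17.65
eef_pos: [381.1, 132.4, 186.6]
ee_rot: [-0.257, 3.12, 0.001]
wrist_force: [0.8, -0.3, 0.1]
finger_gap: 0.003
grasp_force: 0.0
time: 18.45
eef_pos: [426.5, -169.0, 179.4]
ee_rot: [0.253, -3.13, -0.002]
wrist_force: [0.3, 0.7, -0.6]
finger_gap: 0.003
grasp_force: 0.0
time: 18.95
eef_pos: [427.3, -167.5, 180.4]
ee_rot: [-0.259, 3.131, -0.0]
wrist_force: [-0.1, 0.0, -0.1]
finger_gap: 0.007
grasp_force: 0.0
```

View pics/c7.png

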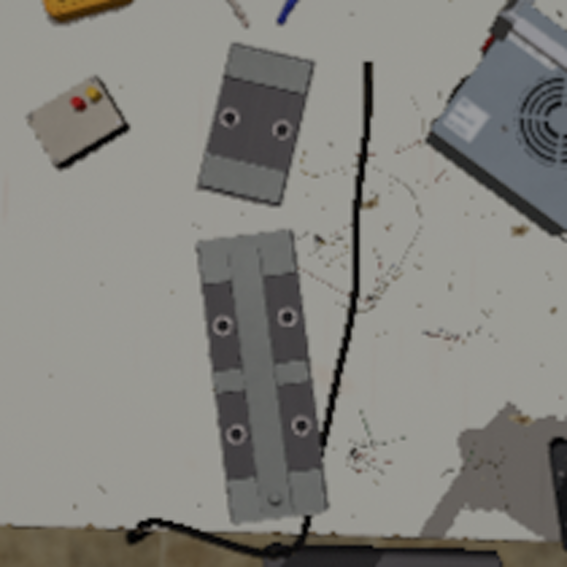

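The bar lies centred lengthwise across all three lands (hole at (275,500) in the crop), nothing else has moved, and the arm is clear.

```bash
python3 -c "
from plant import ticket;print(ticket.hand_in())"
```

```text
the job is handed in; nothing more can be done
None
```

The straightedge is lying centred along the base plate; I pressed the plain end and then the hole end down onto their lands (about 17–19 N, over a second each) and handed the job in at about 19 s, with nothing else moved; no verdict was returned.

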